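# Swing a slotted rail round a bench dog into the jig

## Task

Load the slotted wooden rail into the mitre jig: hook the slot in its end round the mushroom-headed bench dog, flat on the bench, while the rail still stands clearly out from the fence (a good 20 degrees), then swing it round the dog, past the sprung catch, until it lies flush against both fence blocks (red pads pushed in) with the catch nose sprung out in front of it. The fence is set to a slightly different angle each time, so feel for it; do not ram the rail into the jig (stay below about 45 N), let go at the end, and leave the glue bottle, the offcut and the screwdriver where they are.

Things in the scene. Friction and masses are not known exactly. Their poses are not given: they have to be found in the camera images.
- rail_center (a point): centre of the rail (half-way along, across and up): loose pale wood bar 300 long x 34 wide x 26 high, 0.13-0.27 kg. x axis along the bar to the slotted end, z up. The slot, open at the +x end, is 22 wide (8 mm slack round the dog), 16 deep, full height; a thin dark line crosses the top 35 mm from that end. Pose not given while held.
- rail_slot (a point): point of the rail that lies on the dog's axis when the dog touches the slot's bottom: 141 mm from the rail's centre along +x (9 mm inside the slotted end), half-way up; axes as the rail
- rail_tail (a point): centre of the rail's plain (unslotted) end face, 150 mm from its centre along -x, half-way up
- jig: the jig, placed anew each time; origin on the bench. +y to the dog at (0, +141), +x roughly square to the fence, away from the robot. The fence assembly (two blocks, back strip, catch) is locked at an angle within 6 deg either way of jig y, turned about the dog's axis; it differs each time and is not given: feel or look for it. It stands beyond the rail; the rail swings in from the robot's side.
- dog (a point): axis of the steel bench dog (fixed post 14 dia) at jig (0, +141), 13 mm above the bench. Its dark head is 28 dia, underside 33 above the bench (7 mm over a rail lying on the bench), top 40: the rail must go in beneath the head from the side.
- catch (a joint): push-back, m, of the brass catch nose in a blue housing (34 high, 75 wide, its face 295 mm from the dog's axis): 0 out, 0.0045 as the rail's end rides past it, under 0.002 when sprung out before the rail's front edge. It overlaps the rail's plain end by 4.5 mm; swinging past takes about 3 to 10 N there, over the end's last 45 mm; then the fence stops it hard.
- glue: white glue bottle with yellow band and red nozzle, 64 dia, 185 high, origin under its centre; bystander
- offcut: wood offcut 90 x 45 x 40 high, origin under its centre; bystander
- screwdriver: yellow-handled screwdriver lying on the bench, about 200 long, handle to its -x; bystander
- pad_dog (a joint): push-in, m, of the small red sprung pad (under 0.4 N) in the fence block nearer the dog: 0 free (4 mm proud of the block), about 0.004 when the rail is flush there. Fence blocks: 60 long, 20 high, centred 61 and 221 mm from the dog's axis along the fence; their faces pass 17 mm (half the rail's width) beyond the dog's axis; 100 mm gap between; dark back strip 45 mm behind the faces.
- pad_catch (a joint): the same for the block nearer the catch. The slot's slack lets one end of the rail lie flush while the other stands off, so each end may need its own press.

How it is judged:
By the outcome, as a careful person would: the job done as asked, in the order asked, and still so for the second after the job is handed in, with the robot touching nothing.
It also fails if it takes over 64 s, if anything falls off the work surface, if the arm or the gripper's body presses on something with over 40 N, if the wrist force passes 120 N, or if a joint passes its speed limit or range.

## Robot

A 6-joint arm with a two-finger parallel gripper is mounted at the origin on the work surface. World frame = base frame: x ahead of the robot, y to its left, z up, the work surface at z = 0. Lengths are in m, angles in degrees, forces in N, time in s.
With the tool pointing down it reaches from about 0.375 to 0.925 m from the base axis. Payload 5.7 kg.
Tool frame: the origin (TCP) lies on the centre line of the jaws, within the pads' length; the fingertips stand 19 mm ahead of it and the grasp point (between the pads) is the TCP; z points along the fingers, x is the direction in which the jaws open and shut, and the axes are right-handed (so a half turn about z gives the same grasp; the last joint's range is limited). The gripper opens to 85 mm and grips with 20 to 120 N. Pads are 22 mm wide; open, the fingers measure 114 mm over their backs; the gripper's body (76 mm by 85 mm) begins 54 mm behind the grasp point. The pads swing forward as they close: fully open they stand 13 mm farther back than shut.
Start: joints at [56.946, 20.558, 86.54, -0, 72.909, -6.595], TCP at [0.267, 0.537, 0.25] pointing down, gripper open.
Joint ranges: [-170.27, 170.27], [-57.76, 135], [12.27, 136.19], [-55.21, 235.2], [11.17, 155.16], [-170.74, 170.74]. Speed limits (degrees/s): [136.94, 136.94, 180, 180, 180, 180].

## Interface

Orientations are given as a 3x3 rotation matrix whose columns are the frame's x, y, z axes.
In Python, from bench import env gives the robot as it stands.
- The arm moves only by the shell command python3 -m pendant 'ROWS' [FORCE]. ROWS is JSON, a list of rows, each a list of 7 numbers: the shift along the tool's x, y, z in cm, then the turn, a rotation vector about the tool's x, y, z in rad, then the closure, from 0 (fully open) to 1 (shut). A call has 1 to 20 rows; each row is the pose to reach, as a shift and turn from the pose measured when the call began, along the tool's axes at that moment; what a row does not reach only later rows make up. A row lasts 1/8 s, in which the tool goes at most 62.5 mm and 10.7 degrees, less where a joint would pass 70% of its speed; a pose out of reach is approached as far as the arm can. A call with a gripper value outside its range is refused whole. The fingers move at their own pace and stop on an object; FORCE is the grip in N (left out, the last holds). Time passes only in rows, so rows that repeat a pose let the fingers close. It gives the time, the measured TCP pose, the force and the opening at its end, in the units of the state.
- env.read_state(): the state, without advancing time (a new reading comes with each control period).
- env.get_image(name): name is "scene" or "top"; returns (picture, depth): 480x640x3 uint8, red, green, blue; 480x640 float32, m along the optical axis (not along the pixel's ray), 0 where there is no reading.
- env.camera_info(name): a dict with "fx", "fy", "cx", "cy" (pixels), "position" and "orientation" of the camera in the world. Camera axes: x right, y up, looking along -z (the intrinsics and any distortion apply to the point x, -y, -z); pixel columns grow to the right and rows downward; lengths in m; the calibration is good to about 2 mm. A picture is of the moment at which its call begins. camera_info takes no time and is no camera call.
- env.hand_in(): hands the job in, once; it reports no verdict.
The state is a dict: "clock": time; "joint_pos": joint angles; "joint_vel": joint speeds; "joint_efforts": joint torques, N m; "position": TCP position; "tcp_rot": TCP orientation; "wrist_force": force on the tool from outside, world axes, zero at the start; "ft_torque": the same for the moment, N m; "width": finger opening in m.
Only numpy, scipy, OpenCV 4.12 (cv2) and the standard library are available. Lean on these libraries where they do the work, as an engineer would, in place of code of your own. Each camera call takes 0.05 s, during which the arm holds its last target. There are 200 camera calls.

## Working session

There is one attempt and no reset: what is moved stays moved. The work goes in short steps, Python scripts to look and compute and a shell command to move; the robot and the scene stay as the last step left them, time stands still between calls to the robot, and variables do not carry over. Pictures are saved under pics/ and viewed, about 8 in all and at most 12, crops included, and the job is handed in when it is done.

```bash
ls; mkdir -p pics; python3 - <<'E'
from bench import env
import cv2,numpy as np
s=env.read_state();print({k:np.round(v,3).tolist() for k,v in s.items()})
for n in("scene","top"):
    p,d=env.get_image(n);cv2.imwrite(f"pics/{n}0.png",p[...,::-1]);np.save(f"pics/{n}0d.npy",d);print(n,env.camera_info(n))
E
```

```text
pics
{'clock': 0.0, 'joint_pos': [56.948, 20.601, 86.601, 0.001, 72.908, -6.596], 'joint_vel': [0.067, -0.039, -0.024, 0.016, -0.023, 0.107], 'joint_efforts': [-0.001, -52.761, -27.861, -0.001, 0.013, -0.0], 'position': [0.267, 0.537, 0.249], 'tcp_rot': [[0.446, 0.895, -0.001], [0.895, -0.446, -0.002], [-0.002, -0.0, -1.0]], 'wrist_force': [-0.172, 0.803, -0.112], 'ft_torque': [0.017, 0.021, 0.042], 'width': 0.085}
scene {'fx': 433.61070464553796, 'fy': 433.61070464553796, 'cx': 316.99118751152344, 'cy': 249.22414233982795, 'position': array([ 1.08563466, -0.38280781,  0.71556736]), 'orientation': array([[ 0.55825562, -0.57171211,  0.60124532],
       [ 0.82952715,  0.39802015, -0.39174567],
       [-0.01534201,  0.71744354,  0.6964477 ]])}
top {'fx': 597.6987176495055, 'fy': 597.6987176495055, 'cx': 323.505708948012, 'cy': 235.5528499323215, 'position': array([0.34133422, 0.00590573, 1.12714443]), 'orientation': array([[-0.01412923,  0.98826607, -0.15208729],
       [-0.99989061, -0.01462994, -0.00217368],
       [-0.0043732 ,  0.15203995,  0.98836467]])}
```

View pics/top0.png

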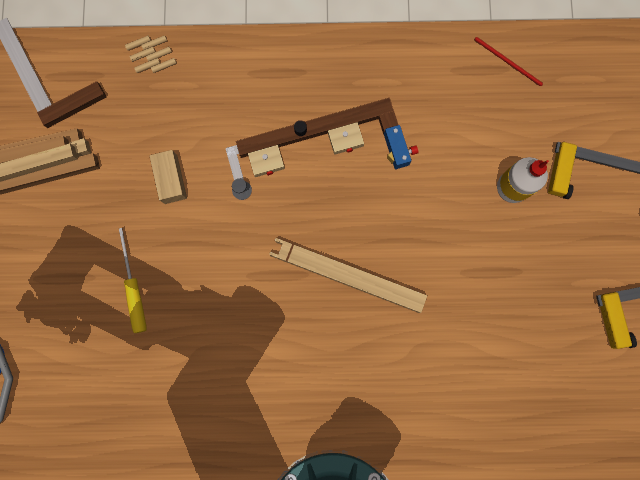

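View pics/scene0.png

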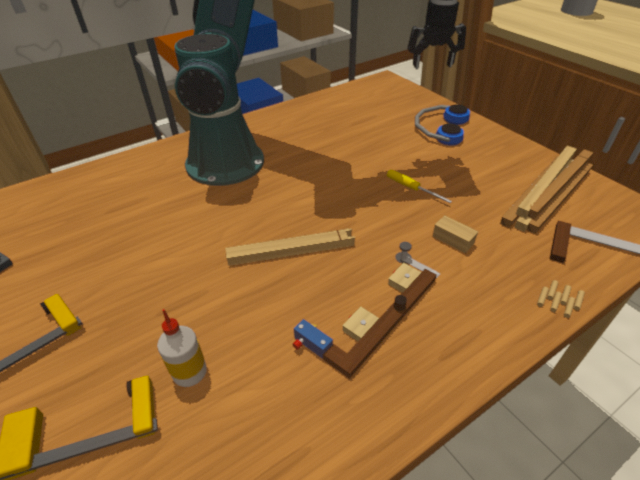

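```bash
cat > h.py <<'E'
import numpy as np,cv2
from bench import env
def cast(n,uv,z):
    c=env.camera_info(n);uv=np.atleast_2d(uv).astype(float)
    r=np.c_[(uv[:,0]-c['cx'])/c['fx'],-(uv[:,1]-c['cy'])/c['fy'],-np.ones(len(uv))]@c['orientation'].T
    return c['position']+r*((z-c['position'][2])/r[:,2])[:,None]
def pts(n,d):
    c=env.camera_info(n);v,u=np.mgrid[:480,:640]
    q=np.dstack([(u-c['cx'])/c['fx']*d,-(v-c['cy'])/c['fy']*d,-d])
    return q@c['orientation'].T+c['position']
def blobs(n,d,lo,hi,amin=60):
    P=pts(n,d);m=((P[...,2]>lo)&(P[...,2]<hi)&(d>0)).astype(np.uint8)
    k,l,st,ce=cv2.connectedComponentsWithStats(m)
    for i in range(1,k):
        if st[i,4]>=amin:
            Q=P[l==i];(c,s,a)=cv2.minAreaRect((Q[:,:2]*1000).astype(np.float32))
            print(n,'px',ce[i].round(0),'n',st[i,4],'z',np.median(Q[:,2]).round(4),'c',np.round(c,1),'size',np.round(s,1),'ang',round(a,2))
    return m
E
python3 - <<'E'
from h import *
d=np.load('pics/top0d.npy')
for lo,hi in((.012,.0235),(.020,.031),(.028,.05),(.15,.2)):
    print(lo,hi);blobs('top',d,lo,hi)
p=cv2.imread('pics/top0.png')
c=cv2.resize(p[80:330,210:450],None,fx=3.2,fy=2.4*3.2/2.4,interpolation=cv2.INTER_CUBIC)
c=cv2.resize(p[85:320,220:440],(0,0),fx=2.5,fy=2.5,interpolation=cv2.INTER_CUBIC);cv2.imwrite('pics/c0.png',c)
E
```

```text
0.012 0.0235
top px [ 70. 103.] n 1099 z 0.0174 c [787.  501.7] size [ 48.4 131.5] ang 28.22
top px [316. 134.] n 3845 z 0.0199 c [702.9  15.6] size [ 81.  310.3] ang 15.61
top px [ 76. 138.] n 81 z 0.0211 c [707.1 486.6] size [38.2 20.5] ang 5.09
top px [ 83. 147.] n 95 z 0.0209 c [693.3 472. ] size [28.  22.6] ang 12.5
top px [555. 173.] n 132 z 0.0193 c [ 629.8 -431.6] size [110.4  30.6] ang 5.2
top px [609. 162.] n 207 z 0.0219 c [ 649.4 -537.9] size [122.3  22.4] ang 74.39
top px [ 51. 173.] n 690 z 0.0214 c [640.9 535.4] size [ 27.7 189.4] ang 15.16
top px [178. 190.] n 66 z 0.0169 c [606.7 282.7] size [33.1 70.5] ang 66.3
top px [133. 291.] n 600 z 0.0191 c [435.4 371.4] size [199.3  27. ] ang 13.21
top px [605. 322.] n 151 z 0.0182 c [ 345.3 -505.6] size [99.3  7. ] ang 12.82
top px [  6. 383.] n 205 z 0.0208 c [251.8 586.9] size [134.8  21.9] ang 4.83
top px [333. 469.] n 1172 z 0.0142 c [97.1 -2.6] size [177.6  43.3] ang 89.16
0.02 0.031
top px [319. 133.] n 2132 z 0.0216 c [703.9  16.1] size [ 75.7 309.7] ang 15.6
top px [ 52. 161.] n 1686 z 0.0238 c [671.6 541.6] size [ 8
[... 830 characters left out ...]
n 151 z 0.0415 c [718.2  49.9] size [22.9 24.6] ang 86.59
top px [398. 145.] n 626 z 0.0342 c [ 682.1 -134.3] size [76.1 32.2] ang 15.01
top px [ 35. 157.] n 1897 z 0.0467 c [669.7 553.2] size [ 54.9 150.3] ang 16.19
top px [564. 169.] n 908 z 0.0342 c [ 630.1 -449.1] size [ 40.  103.5] ang 75.71
top px [166. 175.] n 1193 z 0.0395 c [629.5 303. ] size [92.2 46. ] ang 13.56
top px [508. 191.] n 128 z 0.0404 c [ 592.5 -339.7] size [63.5 28.2] ang 33.89
top px [239. 185.] n 171 z 0.0398 c [606.7 165. ] size [27.2 26.4] ang 1.07
top px [617. 321.] n 1030 z 0.0342 c [ 347.6 -522.9] size [101.9  39.9] ang 11.66
0.15 0.2
top px [540. 166.] n 121 z 0.1542 c [ 602.6 -355.5] size [20.2 21.1] ang 89.65
```

View pics/c0.png

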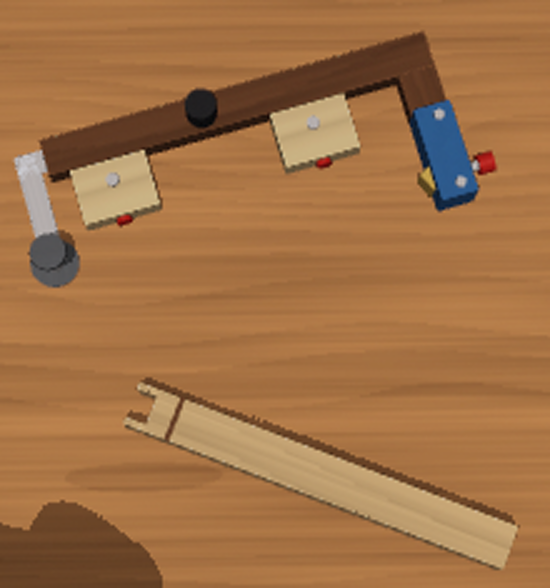

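The crop shows the dog head at about top px (240,185) and the fence blocks at (266,160) and (346,138). The catch is at (398,145). The rail runs from its slot at (278,249) to its tail at (423,302), and its measured size of 300 x 34.6 mm matches the spec. The fence-gap middle coincides with the rail's centre, so I'll grip there.

```bash
cat >> h.py <<'E'
from scipy.spatial.transform import Rotation as R
def delta(xyz,yaw):
    s=env.read_state();M=np.array(s['tcp_rot'])
    a=np.radians(yaw);T=np.c_[[np.cos(a),np.sin(a),0],[np.sin(a),-np.cos(a),0],[0,0,-1]]
    print('cm',np.round(M.T@(np.array(xyz)-s['position'])*100,2),'rad',np.round(R.from_matrix(M.T@T).as_rotvec(),4))
def st():
    s=env.read_state();M=np.array(s['tcp_rot']);print(round(s['clock'],2),np.round(s['position'],4),'yaw',np.degrees(np.arctan2(M[1,0],M[0,0])).round(2),'F',np.round(s['wrist_force'],1),'T',np.round(s['ft_torque'],2),'w',round(s['width'],4))
E
python3 - <<'E'
from h import *
d=np.load('pics/top0d.npy');P=pts('top',d)
delta([.4375,-.0348,.12],-21.9);delta([.4375,-.0348,.022],-21.9)
# fence: block tops z~.02 below back strip? catch housing & strip angle
m=((P[...,2]>.015)&(P[...,2]<.0235));hsv=cv2.cvtColor(cv2.imread('pics/top0.png'),cv2.COLOR_BGR2HSV)
m&=(hsv[...,2]>150);m[:110]=0;m[200:]=0;m[:,:240]=0;m[:,370:]=0
k,l,s_,c=cv2.connectedComponentsWithStats(m.astype(np.uint8))
for i in range(1,k):
    if s_[i,4]>100:
        Q=P[l==i];print(c[i],s_[i,4],[np.round(x,1) for x in cv2.minAreaRect((Q[:,:2]*1000).astype(np.float32))])
E
```

```text
cm [-43.54  40.73  13.02] rad [1.1000e-03 1.5000e-03 1.4912e+00]
cm [-43.53  40.73  22.82] rad [1.1000e-03 1.5000e-03 1.4912e+00]
[345.86677368 136.80577849] 623 [array([702.1, -37.4]), array([49. , 59.5]), np.float64(15.4)]
[265.39318885 159.65944272] 646 [array([660.6, 117.4]), array([45.4, 59.5]), np.float64(15.2)]
```

```bash
python3 -m pendant '[[-20,20,5,0,0,0.7,0],[-20,20,5,0,0,0.7,0],[-20,20,5,0,0,0.7,0],[-20,20,5,0,0,0.7,0],[-43.5,40.7,13,0,0,1.491,0],[-43.5,40.7,13,0,0,1.491,0],[-43.5,40.7,13,0,0,1.491,0],[-43.5,40.7,13,0,0,1.491,0],[-43.5,40.7,13,0,0,1.491,0],[-43.5,40.7,13,0,0,1.491,0],[-43.5,40.7,13,0,0,1.491,0],[-43.5,40.7,13,0,0,1.491,0],[-43.5,40.7,13,0,0,1.491,0],[-43.5,40.7,13,0,0,1.491,0]]' && python3 -c "
from h import *
st();delta([.4375,-.0348,.022],-21.9)"
```

```text
clock: 1.85
position: [0.4372, -0.0332, 0.1204]
tcp_rot: [[0.929, -0.371, -0.001], [-0.371, -0.929, -0.001], [-0.0, 0.002, -1.0]]
wrist_force: [-1.0, 0.9, 0.1]
width: 0.0853
1.85 [ 0.4372 -0.0332  0.1204] yaw -21.78 F [-1.   0.9  0.1] T [0.03 0.   0.01] w 0.0853
cm [0.09 0.12 9.84] rad [0.0016 0.0002 0.0022]
```

```bash
python3 -m pendant '[[0.1,0.1,4,0,0,0,0],[0.1,0.1,7,0,0,0,0],[0.1,0.1,8.5,0,0,0,0],[0.1,0.1,9.5,0,0,0,0],[0.1,0.1,9.8,0,0,0,0],[0.1,0.1,9.8,0,0,0,0.4],[0.1,0.1,9.8,0,0,0,0.8],[0.1,0.1,9.8,0,0,0,0.8],[0.1,0.1,9.8,0,0,0,0.8],[0.1,0.1,9.8,0,0,0,0.8],[0.1,0.1,9.8,0,0,0,0.8]]' 60 && python3 -c "
from h import *
st()"
```

```text
clock: 3.22
position: [0.4379, -0.0347, 0.0231]
tcp_rot: [[0.929, -0.371, 0.0], [-0.371, -0.929, -0.001], [0.001, 0.001, -1.0]]
wrist_force: [-1.6, 0.9, 7.4]
width: 0.033
3.23 [ 0.4379 -0.0347  0.0231] yaw -21.79 F [-1.6  0.9  7.4] T [ 0.12  0.22 -0.02] w 0.033
```

```bash
python3 -m pendant '[[0,0,-0.3,0,0,0,0.8],[0,0,-0.3,0,0,0,0.8],[2,-0.5,-0.3,0,0,0,0.8],[5,-3,-0.3,0,0,0,0.8],[7.5,-5.5,-0.3,0,0,0,0.8],[8.26,-6.5,-0.3,0,0,0,0.8],[8.26,-6.5,-0.3,0,0,0,0.8],[8.26,-6.5,-0.3,0,0,0,0.8]]' && python3 - <<'E'
from h import *
st();p,d=env.get_image('top');cv2.imwrite('pics/top1.png',p[...,::-1]);np.save('pics/top1d.npy',d)
blobs('top',d,.022,.033);blobs('top',d,.034,.05)
s,d2=env.get_image('scene');cv2.imwrite('pics/c1.png',np.hstack([cv2.resize(p[100:300,200:400],(400,400))[...,::-1],cv2.resize(s[200:400,270:470],(400,400))[...,::-1]]))
E
```

```text
clock: 4.22
position: [0.5366, -0.005, 0.0257]
tcp_rot: [[0.929, -0.371, -0.003], [-0.371, -0.929, -0.001], [-0.002, 0.002, -1.0]]
wrist_force: [-1.4, -0.6, -2.2]
width: 0.0331
4.22 [ 0.5366 -0.005   0.0257] yaw -21.78 F [-1.4 -0.6 -2.2] T [-0.01 -0.05  0.03] w 0.0331
top px [ 57. 140.] n 489 z 0.0242 c [685.9 540.9] size [ 57.  159.8] ang 12.5
top px [558. 174.] n 225 z 0.0291 c [ 629.1 -434. ] size [109.9  36.2] ang 4.86
top px [393. 154.] n 67 z 0.0283 c [ 668.1 -123.3] size [32.4 17.4] ang 39.38
top px [608. 159.] n 611 z 0.0249 c [ 650.8 -531.2] size [131.3  23.8] ang 75.17
top px [ 49. 171.] n 944 z 0.0245 c [642.2 533.1] size [ 27.7 185.2] ang 14.43
top px [263. 196.] n 122 z 0.028 c [588.8 122.7] size [22.8 34. ] ang 68.38
top px [301. 210.] n 212 z 0.0284 c [559.8  46. ] size [32.3 30.8] ang 77.45
top px [394. 242.] n 345 z 0.0289 c [ 494.  -121.8] size [51.5 29.3] ang 68.89
top px [629. 294.] n 208 z 0.0247 c [ 393.2 -547.3] size [20.8 49.6] ang 11.98
top px [608. 321.] n 241 z 0.0282 c [ 347.2 -512.1] size [99.6 21.4] ang 13.74
top px [332. 478.] n 66 z 0.0269 c [80.8 -0.5] size [56.1  5.2] ang 89.95
top px [300. 126.] n 130 z 0.0419 c [719.  50.] size [23.5 23.2] ang 69.72
top px [398. 145.] n 345 z 0.0357 c [ 681.5 -134.5] size [74.2 29.3] ang 15.19
top px [ 34. 156.] n 1761 z 0.0469 c [668.1 549.9] size [ 53.8 145.2] ang 13.82
top px [565. 167.] n 474 z 0.0356 c [ 632.1 -445.5] size [29.  98.8] ang 74.46
top px [166. 175.] n 1132 z 0.0396 c [629.3 302.4] size [91.7 45.6] ang 13.81
top px [508. 190.] n 111 z 0.0426 c [ 593.2 -340.1] size [63.8 28.9] ang 32.92
top px [239. 185.] n 173 z 0.0394 c [606.2 164.9] size [26.3 26.6] ang 89.49
top px [618. 320.] n 552 z 0.0355 c [ 348.3 -523.4] size [98.1 37.7] ang 11.77
```

View pics/c1.png

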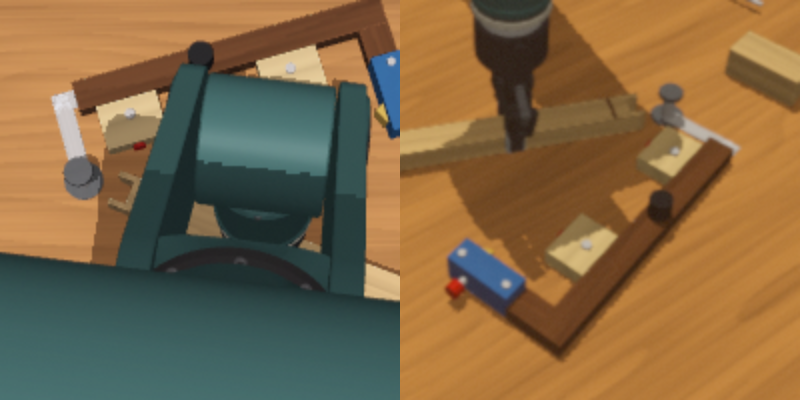

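The left half shows the slot mouth aligned on the dog, 0.9 mm off centre with about 43 mm to go. Next I lower the rail flat and slide it in.

```bash
python3 -m pendant '[[0.1,0,0.15,0,0,0,0.8],[0.1,0,0.27,0,0,0,0.8],[0.1,0,0.27,0,0,0,0.8],[0.1,-1,0.27,0,0,0,0.8],[0.1,-2,0.27,0,0,0,0.8],[0.1,-3,0.27,0,0,0,0.8],[0.1,-3.6,0.27,0,0,0,0.8],[0.1,-3.9,0.27,0,0,0,0.8],[0.1,-3.9,0.27,0,0,0,0.8]]' 80 && python3 -c "
from h import *
st()"
```

```text
clock: 5.45
position: [0.5528, 0.0311, 0.0233]
tcp_rot: [[0.929, -0.371, -0.001], [-0.371, -0.929, -0.001], [-0.001, 0.002, -1.0]]
wrist_force: [-1.4, -0.3, 5.0]
width: 0.0325
5.45 [0.5528 0.0311 0.0233] yaw -21.79 F [-1.4 -0.3  5. ] T [-0.11  0.01  0.11] w 0.0325
```

```bash
python3 -m pendant '[[0,-0.15,0,0,0,0,0.8],[0,-0.3,0,0,0,0,0.8],[0,-0.4,0,0,0,0,0.8],[0,-0.4,0,0,0,0,0.8]]' && python3 -m pendant '[[0,-0.05,0,0,0,0,0.8],[0,-0.1,0,0,0,0,0.8],[0,-0.1,0,0,0,0,0.8]]'
```

```text
clock: 5.95
position: [0.5542, 0.0348, 0.0233]
tcp_rot: [[0.929, -0.371, -0.001], [-0.371, -0.929, -0.001], [-0.001, 0.002, -1.0]]
wrist_force: [-2.2, -4.1, 5.1]
width: 0.0323
clock: 6.32
position: [0.5542, 0.0349, 0.0233]
tcp_rot: [[0.929, -0.371, -0.002], [-0.371, -0.929, -0.002], [-0.001, 0.003, -1.0]]
wrist_force: [-3.3, -8.1, 5.7]
width: 0.0327
```

```bash
cat >> h.py <<'E'
def arc(phis,r=.1405,dog=(.6067,.1655),z=.0233,off=0.):
    for f in phis:
        a=np.radians(f);print(f,end=' ');delta([dog[0]+r*np.sin(a)+off*np.cos(a),dog[1]-r*np.cos(a)+off*np.sin(a),z],f)
E
python3 -c "
from h import *
st();arc([-21.8,-18,-14,-10,-6,-2,2,5])"
```

```text
6.33 [0.5542 0.0349 0.0233] yaw -21.77 F [-3.3 -8.1  5.7] T [-1.29  0.31 -0.02] w 0.0327
-21.8 cm [ 0.02 -0.03 -0.  ] rad [0.0029 0.0012 0.0005]
-18 cm [ 0.96 -0.06 -0.  ] rad [ 0.0028  0.0013 -0.0658]
-14 cm [ 1.93 -0.16 -0.01] rad [ 0.0028  0.0014 -0.1356]
-10 cm [ 2.9  -0.32 -0.01] rad [ 0.0027  0.0015 -0.2054]
-6 cm [ 3.85 -0.56 -0.01] rad [ 0.0027  0.0016 -0.2752]
-2 cm [ 4.78 -0.86 -0.01] rad [ 0.0026  0.0017 -0.345 ]
2 cm [ 5.7  -1.22 -0.01] rad [ 0.0026  0.0018 -0.4149]
5 cm [ 6.36 -1.53 -0.02] rad [ 0.0025  0.0018 -0.4672]
```

```bash
python3 -m pendant '[[0.5,-0.04,0,0.003,0,-0.033,0.8],[0.96,-0.06,0,0.003,0,-0.066,0.8],[1.93,-0.16,0,0.003,0,-0.136,0.8],[2.9,-0.32,0,0.003,0,-0.205,0.8],[3.85,-0.56,0,0.003,0,-0.275,0.8],[4.78,-0.86,0,0.003,0,-0.345,0.8],[5.7,-1.22,0,0.003,0,-0.415,0.8],[6.36,-1.53,0,0.003,0,-0.467,0.8],[6.36,-1.53,0,0.003,0,-0.467,0.8]]' && python3 -c "
from h import *
st();arc([5,6,7,8,9,10,11,12,13,14,15])
p,d=env.get_image('top');s,d2=env.get_image('scene');cv2.imwrite('pics/c2.png',np.hstack([cv2.resize(p[80:280,220:420],(400,400))[...,::-1],cv2.resize(s[220:380,270:430],(400,400))[...,::-1]]))"
```

```text
clock: 7.45
position: [0.6175, 0.0257, 0.0233]
tcp_rot: [[0.996, 0.088, -0.005], [0.088, -0.996, 0.001], [-0.005, -0.001, -1.0]]
wrist_force: [-5.0, -1.9, 11.3]
width: 0.0323
7.45 [0.6175 0.0257 0.0233] yaw 5.05 F [-5.  -1.9 11.3] T [-0.47  0.75  0.49] w 0.0323
5 cm [0.15 0.03 0.  ] rad [-0.0014  0.0047  0.0009]
6 cm [0.39 0.03 0.  ] rad [-0.0014  0.0047 -0.0165]
7 cm [ 0.64  0.03 -0.  ] rad [-0.0015  0.0047 -0.034 ]
8 cm [ 0.88  0.02 -0.  ] rad [-0.0015  0.0046 -0.0514]
9 cm [ 1.13  0.   -0.  ] rad [-0.0016  0.0046 -0.0689]
10 cm [ 1.37 -0.02 -0.  ] rad [-0.0016  0.0046 -0.0863]
11 cm [ 1.62 -0.04 -0.01] rad [-0.0016  0.0046 -0.1038]
12 cm [ 1.86 -0.07 -0.01] rad [-0.0017  0.0046 -0.1212]
13 cm [ 2.1  -0.1  -0.01] rad [-0.0017  0.0046 -0.1387]
14 cm [ 2.35 -0.14 -0.01] rad [-0.0018  0.0046 -0.1562]
15 cm [ 2.59 -0.18 -0.01] rad [-0.0018  0.0045 -0.1736]
```

View pics/c2.png

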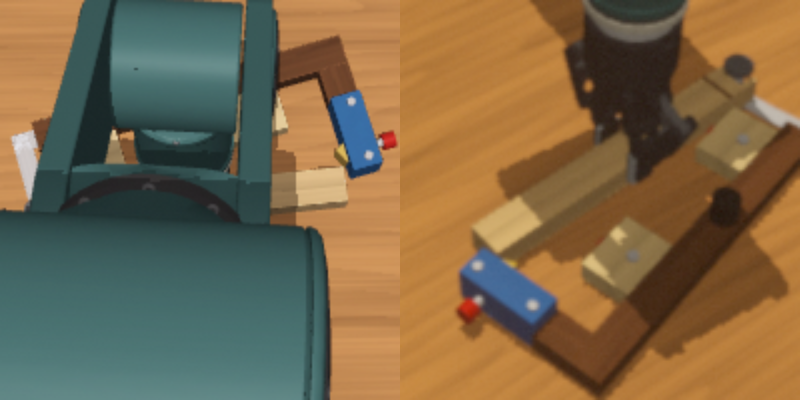

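The picture shows the slot round the dog and the tail about to meet the brass nose at about (340,150) in the left half. I'll continue in small steps.

```bash
python3 -m pendant '[[0.2,0.03,-0.03,0,0.004,-0.01,0.8],[0.4,0.03,-0.03,0,0.004,-0.025,0.8],[0.64,0.03,-0.03,0,0.004,-0.04,0.8],[0.88,0.02,-0.03,0,0.004,-0.056,0.8],[0.88,0.02,-0.03,0,0.004,-0.056,0.8]]' 100 && python3 -c "
from h import *
st()" && python3 -m pendant '[[0.2,0,0,0,0,-0.017,0.8],[0.4,-0.01,0,0,0,-0.034,0.8],[0.4,-0.01,0,0,0,-0.034,0.8]]' && python3 -c "
from h import *
st()
arc([9,10,11,12,13,14,15,16])"
```

```text
clock: 8.18
position: [0.6242, 0.0265, 0.0234]
tcp_rot: [[0.99, 0.143, -0.005], [0.143, -0.99, 0.002], [-0.004, -0.002, -1.0]]
wrist_force: [-6.8, -2.2, 9.3]
width: 0.0321
8.18 [0.6242 0.0265 0.0234] yaw 8.22 F [-6.8 -2.2  9.3] T [-0.67  0.92 -0.48] w 0.0321
clock: 8.55
position: [0.6282, 0.0271, 0.0234]
tcp_rot: [[0.984, 0.176, -0.005], [0.176, -0.984, 0.002], [-0.004, -0.003, -1.0]]
wrist_force: [-2.9, -3.2, 4.7]
width: 0.0325
8.55 [0.6282 0.0271 0.0234] yaw 10.15 F [-2.9 -3.2  4.7] T [-0.69  0.32 -0.25] w 0.0325
9 cm [0.04 0.05 0.01] rad [-0.0027  0.0042  0.0201]
10 cm [0.28 0.05 0.01] rad [-0.0027  0.0042  0.0027]
11 cm [0.53 0.05 0.01] rad [-0.0028  0.0042 -0.0148]
12 cm [0.77 0.04 0.01] rad [-0.0028  0.0042 -0.0322]
13 cm [1.02 0.03 0.01] rad [-0.0028  0.0041 -0.0497]
14 cm [1.26 0.02 0.01] rad [-0.0029  0.0041 -0.0671]
15 cm [ 1.51 -0.    0.01] rad [-0.0029  0.0041 -0.0846]
16 cm [ 1.75 -0.02  0.01] rad [-0.0029  0.0041 -0.102 ]
```

```bash
python3 -m pendant '[[0.2,0.03,0,0,0.003,-0.012,0.8],[0.4,0.03,0,0,0.003,-0.024,0.8],[0.6,0.03,0,0,0.003,-0.036,0.8],[0.6,0.03,0,0,0.003,-0.036,0.8]]' && python3 -c "
from h import *
st()" && python3 -m pendant '[[0.2,0,0,0,0,-0.014,0.8],[0.35,-0.01,0,0,0,-0.025,0.8],[0.35,-0.01,0,0,0,-0.025,0.8]]' && python3 -c "
from h import *
st()
arc([13,14,15,15.3,16])
p,d=env.get_image('top');s,d2=env.get_image('scene');cv2.imwrite('pics/c3.png',np.hstack([cv2.resize(p[80:280,220:420],(400,400))[...,::-1],cv2.resize(s[220:380,270:430],(400,400))[...,::-1]]))"
```

```text
clock: 9.05
position: [0.6328, 0.0279, 0.0234]
tcp_rot: [[0.977, 0.211, -0.005], [0.211, -0.977, 0.003], [-0.004, -0.004, -1.0]]
wrist_force: [-5.2, -3.3, 8.5]
width: 0.0324
9.05 [0.6328 0.0279 0.0234] yaw 12.18 F [-5.2 -3.3  8.5] T [-0.72  0.74 -0.42] w 0.0324
clock: 9.43
position: [0.6359, 0.0286, 0.0234]
tcp_rot: [[0.972, 0.235, -0.005], [0.235, -0.972, 0.003], [-0.004, -0.004, -1.0]]
wrist_force: [-3.8, -3.3, 5.7]
width: 0.032
9.43 [0.6359 0.0286 0.0234] yaw 13.57 F [-3.8 -3.3  5.7] T [-0.78  0.42 -0.44] w 0.032
13 cm [0.24 0.06 0.01] rad [-0.0041  0.0045  0.0099]
14 cm [0.48 0.06 0.01] rad [-0.0041  0.0044 -0.0075]
15 cm [0.73 0.05 0.01] rad [-0.0041  0.0044 -0.025 ]
15.3 cm [0.8  0.05 0.01] rad [-0.0041  0.0044 -0.0302]
16 cm [0.97 0.04 0.01] rad [-0.0042  0.0044 -0.0424]
```

View pics/c3.png

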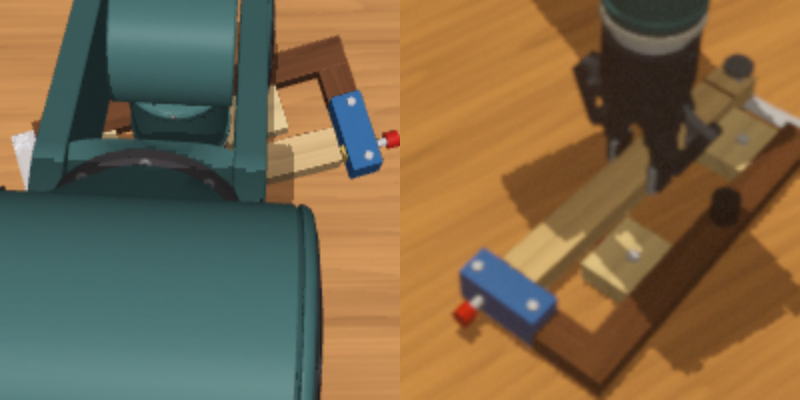

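The tail is riding on the catch, with the red plunger pushed out at (388,140). About 8 mm remains to the fence.

```bash
python3 -m pendant '[[0.2,0.02,0,0,0.004,-0.01,0.8],[0.4,0.03,0,0,0.004,-0.02,0.8],[0.5,0.03,0,0,0.004,-0.026,0.8],[0.5,0.03,0,0,0.004,-0.026,0.8]]' && python3 -c "
from h import *
st();arc([15,15.3])" && python3 -m pendant '[[0.1,0.01,0,0,0,0,0.8],[0.2,0.01,0,0,0,0,0.8],[0.2,0.01,0,0,0,0,0.8]]' && python3 -c "
from h import *
st();arc([15,15.3])"
```

```text
clock: 10.02
position: [0.6391, 0.0293, 0.0234]
tcp_rot: [[0.966, 0.259, -0.005], [0.259, -0.966, 0.004], [-0.003, -0.005, -1.0]]
wrist_force: [-6.3, -2.8, 9.5]
width: 0.0324
10.03 [0.6391 0.0293 0.0234] yaw 15.01 F [-6.3 -2.8  9.5] T [-0.92  0.85 -0.54] w 0.0324
15 cm [0.4  0.06 0.01] rad [-0.005   0.0035  0.0001]
15.3 cm [0.47 0.06 0.01] rad [-0.005   0.0035 -0.0051]
clock: 10.4
position: [0.6392, 0.0294, 0.0234]
tcp_rot: [[0.966, 0.259, -0.008], [0.259, -0.966, 0.004], [-0.007, -0.006, -1.0]]
wrist_force: [-7.0, -4.5, 10.4]
width: 0.0321
10.4 [0.6392 0.0294 0.0234] yaw 14.98 F [-7.  -4.5 10.4] T [-1.13  0.97 -0.46] w 0.0321
15 cm [0.39 0.06 0.01] rad [-0.0056  0.0072 -0.0003]
15.3 cm [0.46 0.06 0.01] rad [-0.0056  0.0071 -0.0055]
```

```bash
python3 -m pendant '[[0.2,0.02,-0.03,0,0.006,-0.003,0.8],[0.4,0.03,-0.05,0,0.006,-0.005,0.8],[0.5,0.03,-0.05,0,0.006,-0.005,0.8],[0.5,0.03,-0.05,0,0.006,-0.005,0.8]]' && python3 -c "
from h import *
st();arc([15.3])
p,d=env.get_image('top');blobs('top',d,.024,.032);s,d2=env.get_image('scene');cv2.imwrite('pics/c4.png',np.hstack([cv2.resize(p[80:280,220:420],(400,400))[...,::-1],cv2.resize(s[220:380,270:430],(400,400))[...,::-1]]))"
```

```text
clock: 10.9
position: [0.6401, 0.0296, 0.0234]
tcp_rot: [[0.965, 0.263, -0.01], [0.263, -0.965, 0.004], [-0.009, -0.007, -1.0]]
wrist_force: [-10.2, -6.7, 11.7]
width: 0.032
10.9 [0.6401 0.0296 0.0234] yaw 15.28 F [-10.2  -6.7  11.7] T [-1.47  1.57 -0.34] w 0.032
15.3 cm [0.36 0.06 0.01] rad [-0.0067  0.0088 -0.0004]
top px [ 75. 143.] n 111 z 0.0256 c [695.8 481.6] size [61.4 20.4] ang 15.01
top px [371. 152.] n 584 z 0.0268 c [671.3 -85.8] size [37.8 82. ] ang 11.45
top px [607. 159.] n 391 z 0.0256 c [ 650.8 -530. ] size [131.3  21.2] ang 74.59
top px [633. 294.] n 78 z 0.0256 c [ 395.  -557.2] size [24.3 20.2] ang 89.24
top px [609. 323.] n 146 z 0.0292 c [ 340.4 -507.7] size [91.  11.4] ang 16.64
top px [  4. 395.] n 123 z 0.0261 c [230.8 586.7] size [12.6 54.2] ang 82.56
```

View pics/c4.png

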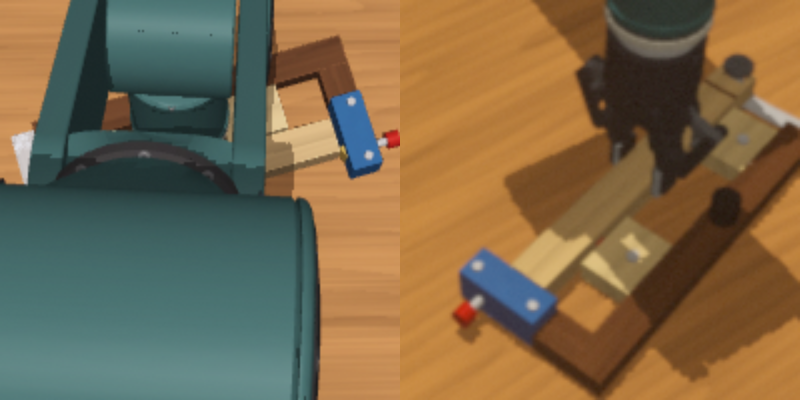

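```bash
python3 -m pendant '[[0.3,0.03,-0.2,0,0.008,-0.01,0.8],[0.6,0.03,-0.2,0,0.008,-0.02,0.8],[0.8,0.03,-0.2,0,0.008,-0.03,0.8],[0.8,0.03,-0.2,0,0.008,-0.03,0.8]]' 120 && python3 -c "
from h import *
st();arc([15.3])"
```

```text
clock: 11.5
position: [0.6426, 0.0303, 0.0241]
tcp_rot: [[0.957, 0.289, -0.013], [0.289, -0.957, 0.006], [-0.011, -0.009, -1.0]]
wrist_force: [-13.5, -9.5, 8.1]
width: 0.0316
11.5 [0.6426 0.0303 0.0241] yaw 16.82 F [-13.5  -9.5   8.1] T [-1.99  1.88 -1.73] w 0.0316
15.3 cm [0.1  0.06 0.08] rad [-0.0092  0.0112  0.0265]
```

```bash
python3 -c "
from h import *
p,d=env.get_image('top');s,d2=env.get_image('scene');cv2.imwrite('pics/c5.png',np.hstack([cv2.resize(p[100:200,330:430],(400,400),interpolation=cv2.INTER_CUBIC)[...,::-1],cv2.resize(s[220:380,270:430],(400,400),interpolation=cv2.INTER_CUBIC)[...,::-1]]))"
```

```text
(no output)
```

View pics/c5.png

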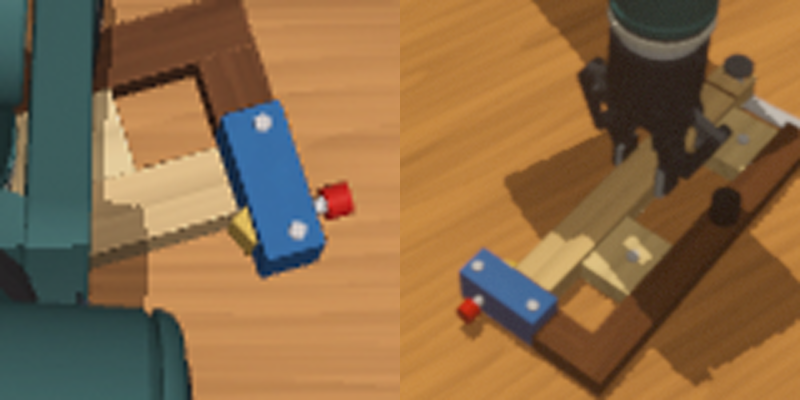

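The catch (left, brass nose at (243,228)) has sprung out in front of the rail, and the tail end is home. Now I press the dog end home by unwinding the yaw while pushing.

```bash
python3 -m pendant '[[0.2,0.03,0,0,0.008,0.015,0.8],[0.4,0.03,0,0,0.008,0.03,0.8],[0.5,0.03,0,0,0.008,0.035,0.8],[0.5,0.03,0,0,0.008,0.035,0.8]]' 80 && python3 -c "
from h import *
st();arc([15.3])"
```

```text
clock: 12.1
position: [0.6433, 0.0305, 0.0236]
tcp_rot: [[0.965, 0.26, -0.014], [0.26, -0.966, 0.006], [-0.012, -0.009, -1.0]]
wrist_force: [-12.1, -7.4, 10.3]
width: 0.0314
12.1 [0.6433 0.0305 0.0236] yaw 15.09 F [-12.1  -7.4  10.3] T [-1.58  1.53  1.38] w 0.0314
15.3 cm [0.03 0.06 0.03] rad [-0.0089  0.0119 -0.0038]
```

```bash
python3 -m pendant '[[0,0,0,0,0,0,0.8],[0,0,0,0,0,0,0.5],[0,0,0,0,0,0,0.4],[0,0,0,0,0,0,0.4],[0,0,-1,0,0,0,0.4],[0,0,-3,0,0,0,0.4],[0,0,-6,0,0,0,0.4],[0,0,-9,0,0,0,0.4],[-4,4,-12,0,0,0,0.4],[-10,6,-13,0,0,0,0.4],[-15,10,-13,0,0,0,1],[-20,15,-13,0,0,0,1],[-20,20,-13,0,0,0,1],[-20,20,-13,0,0,0,1]]' && python3 -c "
from h import *
st()
p,d=env.get_image('top');cv2.imwrite('pics/top6.png',p[...,::-1]);np.save('pics/top6d.npy',d);blobs('top',d,.0245,.032);blobs('top',d,.035,.05)
s,d2=env.get_image('scene');cv2.imwrite('pics/c6.png',np.hstack([cv2.resize(p[90:210,225:425],(800,480),interpolation=cv2.INTER_CUBIC)[...,::-1]]));cv2.imwrite('pics/s6.png',s[...,::-1])"
```

```text
clock: 13.85
position: [0.5055, -0.2201, 0.1564]
tcp_rot: [[0.967, 0.256, -0.009], [0.256, -0.967, 0.002], [-0.008, -0.004, -1.0]]
wrist_force: [0.2, -0.2, 0.1]
width: -0.0005
13.85 [ 0.5055 -0.2201  0.1564] yaw 14.82 F [ 0.2 -0.2  0.1] T [ 0.04 -0.    0.01] w -0.0005
top px [316. 166.] n 2073 z 0.0267 c [644.7  25.3] size [ 51.  306.3] ang 12.32
top px [ 69. 161.] n 127 z 0.0262 c [656.6 491.1] size [34.1 64.7] ang 35.7
top px [625. 164.] n 104 z 0.026 c [ 640.5 -568.5] size [45.5 20.4] ang 74.81
top px [ 38. 173.] n 111 z 0.0259 c [636.1 547. ] size [21.5 47.7] ang 17.25
top px [ 17. 178.] n 68 z 0.0262 c [628.8 586.4] size [13.3 43.9] ang 17.96
top px [134. 310.] n 189 z 0.0259 c [379.9 357.7] size [84.7 16.9] ang 12.12
top px [625. 296.] n 67 z 0.026 c [ 392.3 -541.8] size [19.6 28.6] ang 8.44
top px [608. 320.] n 139 z 0.0286 c [ 345.4 -505.4] size [98.6 10.6] ang 11.22
top px [  4. 384.] n 204 z 0.0264 c [245.7 584.2] size [93.2 20.6] ang 3.89
top px [300. 127.] n 137 z 0.042 c [717.1  49.8] size [23.1 24.9] ang 86.6
top px [397. 134.] n 71 z 0.0364 c [ 700.6 -134.5] size [34.4 18.1] ang 15.19
top px [ 34. 156.] n 1752 z 0.047 c [668.9 550.3] size [ 53.8 146.3] ang 14.47
top px [166. 175.] n 1121 z 0.0398 c [629.  302.8] size [91.8 46. ] ang 14.46
top px [239. 185.] n 168 z 0.0398 c [606.1 165.2] size [27.1 25.4] ang 43.43
top px [615. 312.] n 188 z 0.0364 c [ 362.6 -515.6] size [67.8 28.1] ang 9.5
top px [623. 337.] n 90 z 0.0364 c [ 315.6 -529.2] size [31.7 28.9] ang 29.59
```

View pics/c6.png

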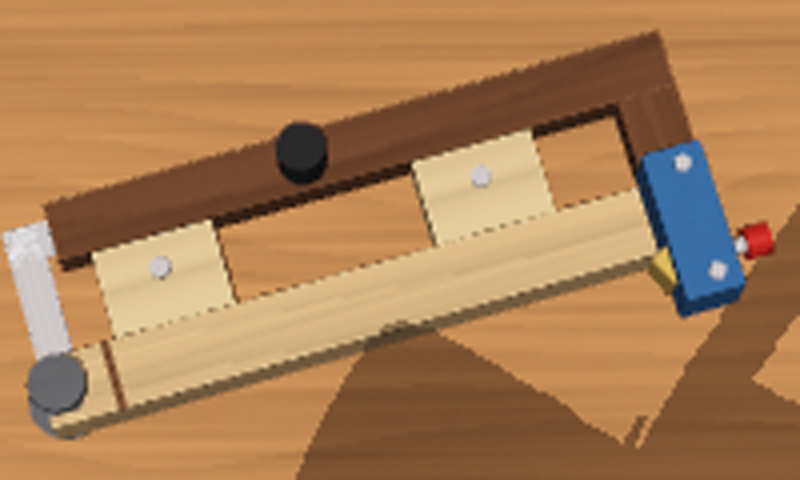

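The rail looks flush and the nose is out at (663,270). This view could hide gaps of 1–2 mm, so I'll press each end with closed fingers.

```bash
python3 -c "
from h import *
for s in(.221,.061):
    n=np.array([.965,.262]);f=np.array([.262,-.965])
    q=np.array([.6067,.1655])+f*s-n*.05;print(q)
    delta([*q,.10],15.2);delta([*q,.025],15.2)"
```

```text
[ 0.616352 -0.060865]
cm [ 14.9  -12.04   5.48] rad [-0.0082  0.0106 -0.004 ]
cm [ 14.98 -11.98  12.97] rad [-0.0082  0.0106 -0.004 ]
[0.574432 0.093535]
cm [ 14.84 -28.04   5.61] rad [-0.0082  0.0106 -0.004 ]
cm [ 14.92 -27.98  13.11] rad [-0.0082  0.0106 -0.004 ]
```

```bash
python3 -m pendant '[[5,-4,2,-0.008,0.01,-0.004,1],[10,-8,4,-0.008,0.01,-0.004,1],[14.9,-12,5.5,-0.008,0.01,-0.004,1],[14.9,-12,8,-0.008,0.01,-0.004,1],[14.9,-12,11,-0.008,0.01,-0.004,1],[14.9,-12,12.6,-0.008,0.01,-0.004,1],[14.9,-12,12.8,-0.008,0.01,-0.004,1],[14.9,-12,12.8,-0.008,0.01,-0.004,1]]' 60 && python3 -m pendant '[[0.6,0,0,0,0,0,1],[1.1,0,0,0,0,0,1],[1.5,0,0,0,0,0,1],[1.7,0,0,0,0,0,1],[1.7,0,0,0,0,0,1]]'; python3 -c "
from h import *
st();s=env.read_state();d=np.array(s['position'][:2])-[.6067,.1655];print(d@[.965,.262])"
```

```text
clock: 14.95
position: [0.616, -0.0609, 0.0276]
tcp_rot: [[0.965, 0.262, 0.0], [0.262, -0.965, -0.0], [0.0, 0.0, -1.0]]
wrist_force: [-0.5, -0.1, -0.2]
width: 0.0
clock: 15.58
position: [0.6325, -0.0564, 0.0276]
tcp_rot: [[0.965, 0.262, 0.0], [0.262, -0.965, -0.0], [0.0, 0.0, -1.0]]
wrist_force: [0.6, -0.1, -0.6]
width: -0.0001
15.57 [ 0.6325 -0.0564  0.0276] yaw 15.21 F [ 0.6 -0.1 -0.6] T [-0.04  0.01  0.01] w -0.0001
-0.03321546664379586
```

```bash
python3 -m pendant '[[0.2,0,0,0,0,0,1],[0.4,0,0,0,0,0,1],[0.4,0,0,0,0,0,1]]' && python3 -m pendant '[[0.2,0,0,0,0,0,1],[0.4,0,0,0,0,0,1],[0.4,0,0,0,0,0,1]]'; python3 -c "
from h import *
st();s=env.read_state();d=np.array(s['position'][:2])-[.6067,.1655];print(d@[.965,.262])"
```

```text
clock: 15.95
position: [0.6353, -0.0556, 0.0274]
tcp_rot: [[0.965, 0.262, -0.002], [0.262, -0.965, -0.0], [-0.002, -0.0, -1.0]]
wrist_force: [-3.8, -2.7, 3.1]
width: 0.0001
clock: 16.32
position: [0.6355, -0.0554, 0.0274]
tcp_rot: [[0.965, 0.263, -0.009], [0.263, -0.965, -0.001], [-0.009, -0.001, -1.0]]
wrist_force: [-11.6, -6.2, 11.1]
width: 0.0002
16.32 [ 0.6355 -0.0554  0.0274] yaw 15.26 F [-11.6  -6.2  11.1] T [-0.98  1.68  0.03] w 0.0002
-0.030080991747317685
```

```bash
python3 -m pendant '[[-2,0,0,0,0.009,0,1],[-2.5,-3,0,0,0.009,0,1],[-2.5,-9,0,0,0.009,0,1],[-2.5,-15,0,0,0.009,0,1],[-2.5,-16,0,0,0.009,0,1],[-1.5,-16,0,0,0.009,0,1],[-0.6,-16,0,0,0.009,0,1],[-0.3,-16,0,0,0.009,0,1],[-0.3,-16,0,0,0.009,0,1]]' && python3 -m pendant '[[0.2,0,0,0,0,0,1],[0.4,0,0,0,0,0,1],[0.4,0,0,0,0,0,1]]' && python3 -m pendant '[[0.2,0,0,0,0,0,1],[0.45,0,0,0,0,0,1],[0.45,0,0,0,0,0,1]]';  python3 -c "
from h import *
st();s=env.read_state();d=np.array(s['position'][:2])-[.6067,.1655];print(d@[.965,.262],d@[.262,-.965])"
```

```text
clock: 17.45
position: [0.5912, 0.0972, 0.0274]
tcp_rot: [[0.965, 0.262, 0.0], [0.262, -0.965, 0.001], [0.0, -0.001, -1.0]]
wrist_force: [0.7, 0.3, 0.2]
width: 0.0002
clock: 17.82
position: [0.5927, 0.0975, 0.0272]
tcp_rot: [[0.965, 0.262, -0.004], [0.262, -0.965, -0.0], [-0.004, -0.001, -1.0]]
wrist_force: [-5.4, -2.5, 4.0]
width: 0.0
clock: 18.2
position: [0.5929, 0.0976, 0.0269]
tcp_rot: [[0.965, 0.263, -0.012], [0.263, -0.965, -0.002], [-0.012, -0.001, -1.0]]
wrist_force: [-11.2, -4.9, 8.9]
width: -0.0003
18.2 [0.5929 0.0976 0.0269] yaw 15.23 F [-11.2  -4.9   8.9] T [-0.77  1.54 -0.02] w -0.0003
-0.031145134599480664 0.06188752908266866
```

```bash
python3 -m pendant '[[-1.5,0,0,0,0.01,0,1],[-4,0,0,0,0.01,0,1],[-5,0,-5,0,0.01,0,1],[-6,0,-10,0,0.01,0,1],[-8,5,-15,0,0.01,0,1],[-12,10,-15,0,0,0,1],[-16,16,-15,0,0,0,1],[-18,22,-15,0,0,0,1],[-20,28,-15,0,0,0,1],[-22,34,-15,0,0,0,1],[-22,34,-15,0,0,0,1],[-22,34,-15,0,0,0,1]]' && python3 -c "
from h import *
st()
p,d=env.get_image('top');np.save('pics/top7d.npy',d);blobs('top',d,.035,.05);blobs('top',d,.12,.2)
blobs('top',d,.012,.0275)
P=pts('top',d)
# front edge of rail: lowest row per column with z>.0225 ; block tops colour seam: upper rail edge by z>.0232
F=[];B=[]
for u in range(262,385):
    z=P[:,u,2];r=[v for v in range(120,210) if z[v]>.0235 and z[v]<.0295 and abs((P[v,u,:2]-[.6067,.1655])@[.965,.262])<.025]
    if len(r)>8: F.append(cast('top',[u,max(r)+.5],.026)[0]);B.append(cast('top',[u,min(r)-.5],.026)[0])
for E in(F,B):
    E=np.array(E);k=np.polyfit(E[:,1],E[:,0],1);print(len(E),'angle',-np.degrees(np.arctan(k[0])))
s,d2=env.get_image('scene');cv2.imwrite('pics/c7.png',np.hstack([cv2.resize(p[90:210,225:425],(800,480),interpolation=cv2.INTER_CUBIC)[...,::-1]]));cv2.imwrite('pics/s7.png',cv2.resize(s[200:400,270:470],(600,600),interpolation=cv2.INTER_CUBIC)[...,::-1])
import numpy as n
print(cv2.absdiff(cv2.imread('pics/top0.png')[130:210,490:550],p[130:210,490:550,::-1]).mean(),cv2.absdiff(cv2.imread('pics/top0.png')[220:340,110:150],p[220:340,110:150,::-1]).mean())"
```

```text
clock: 19.7
position: [0.4718, -0.2892, 0.179]
tcp_rot: [[0.965, 0.26, -0.012], [0.26, -0.966, -0.002], [-0.012, -0.001, -1.0]]
wrist_force: [-0.0, 0.2, 0.2]
width: 0.0
19.7 [ 0.4718 -0.2892  0.179 ] yaw 15.08 F [-0.   0.2  0.2] T [ 0.05 -0.04  0.02] w 0.0
top px [300. 127.] n 135 z 0.0418 c [718.4  50.4] size [23.4 23.2] ang 62.64
top px [396. 139.] n 95 z 0.0361 c [ 691.4 -131.4] size [43.4 27.4] ang 19.44
top px [ 34. 156.] n 1753 z 0.0469 c [669.9 551.2] size [ 54.  145.4] ang 15.76
top px [166. 175.] n 1121 z 0.0397 c [629.5 302.6] size [91.7 45.7] ang 14.22
top px [504. 185.] n 64 z 0.0426 c [ 602.  -329.5] size [48.9 12.9] ang 4.22
top px [239. 185.] n 170 z 0.0398 c [606.4 165.5] size [26.1 26.5] ang 20.33
top px [535. 169.] n 342 z 0.1465 c [ 603.8 -354.1] size [31.  32.2] ang 88.46
top px [ 70. 103.] n 1079 z 0.0176 c [780.9 499.5] size [ 36.7 131.3] ang 26.54
top px [316. 146.] n 6218 z 0.0215 c [683.9  19. ] size [139. 332.] ang 11.08
top px [ 53. 162.] n 1860 z 0.0233 c [670.6 543.1] size [ 88.7 191.1] ang 13.73
top px [413. 150.] n 65 z 0.0229 c [ 675.2 -164. ] size [15.9 16.6] ang 8.9
top px [177. 185.] n 110 z 0.0195 c [625.5 283.7] size [39.7 99.1] ang 77.7
top px [133. 296.] n 874 z 0.0215 c [435.6 371.2] size [199.4  26.5] ang 12.8
top px [  5. 383.] n 473 z 0.0236 c [250.8 588.1] size [136.7  26.7] ang 5.11
123 angle 15.604010077674353
123 angle 15.611166224173054
33.038472222222225 41.281527777777775
```

View pics/s7.png

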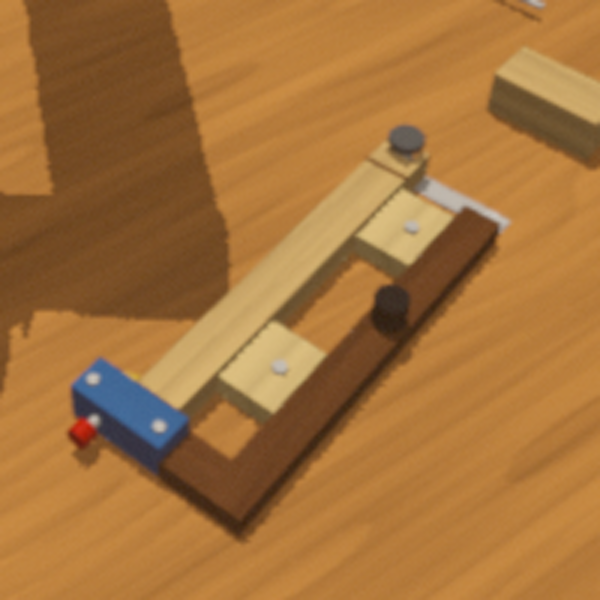

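View pics/c7.png

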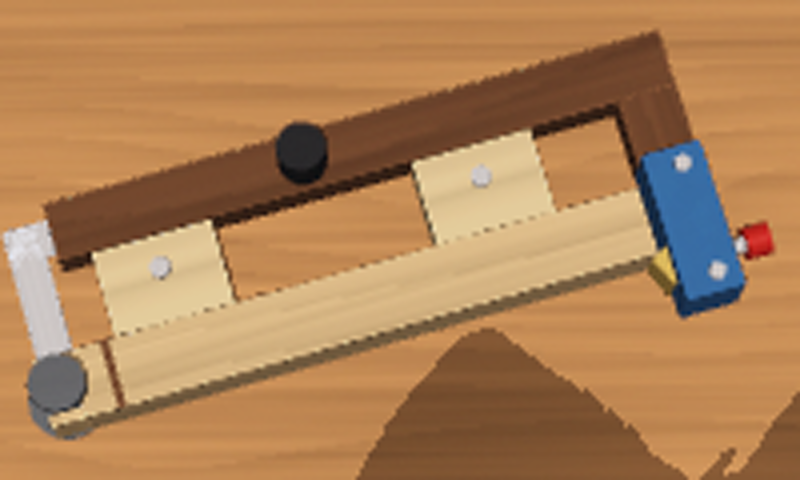

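Both views show the rail against both blocks, with no red pad standing proud and the nose out in front. The rail's angle is 15.6 deg, the same as the fence strip.

```bash
python3 -c "
from bench import env
print(env.hand_in())"
```

```text
the job is handed in; nothing more can be done
None
```

The rail is in the jig: hooked on the dog, swung past the catch, flush on both fence blocks by every check I had, and let go. I handed it in at about 20 s on the robot's clock; no verdict was reported.

- **Hooking:** I gripped the rail at its centre and slid it flat on the bench under the dog's head, about 37° out from the fence. I felt the slot bottom at about 8 N.
- **Swinging:** I swung it round the dog in small steps. The catch released with about 17 N sideways on the wrist, the highest sideways reading I saw.
- **Pressing:** I unwound the yaw while pushing, let go, then pressed each end against its block with closed fingers. Both ends stopped hard at about 12–13 N sideways.

**Last checks:**
- Rail edges were at 15.6°, the same as the fence's back strip.
- Neither view showed a gap at the blocks, and the catch nose was sprung out in front of the rail.
- The glue bottle, offcut and screwdriver measured where they started, within about 2 mm.
- The wrist force was about zero, with the arm clear of everything.

**Disagreements:**
- Block outlines alone gave the fence 15.0–15.4°.
- The two press stops differed by 1 mm over 160 mm, which agrees better with 15.6°.
- The red pads can't be seen once covered, so "pushed in" is inferred from the hard stops and the absence of any gap.
- A raw picture comparison round the glue bottle and screwdriver showed large changes. I put that down to moving shadows, because their measured positions had not changed.

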